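# Level the scale shelf and hold the foot knob down

### The arm

A 6-joint arm with a two-finger parallel gripper is mounted at the origin on the work surface; the furniture and walls round the work are solid. World frame = base frame: x ahead of the robot, y to its left, z up, the work surface at z = 0. Lengths are in mm, angles in rad, forces in N, time in s.
With the tool pointing down it reaches from about 300 to 775 mm from the base axis. Payload 14.6 kg.
Tool frame: the origin (TCP) lies between the finger pads; the fingertips stand 19 mm ahead of it and the grasp point (between the pads) is the TCP; z points along the fingers, y is the line along which they close (so a half turn about z gives the same grasp; the last joint's range is limited). The gripper opens to 94 mm and grips with 3 to 60 N. Pads are 16 mm wide; open, the fingers measure 119 mm over their backs; the gripper's body (75 mm by 177 mm) begins 78 mm behind the grasp point.
Start: joints at [1.174, 0.3, 1.521, -0, 1.321, -0.067], TCP at [178.117, 520.35, 224.446] pointing down, gripper open.
Joint ranges: [-3.03, 3.03], [-0.79, 2.21], [0.23, 2.52], [-1.04, 4.18], [0, 3.07], [-2.55, 2.55]. Speed limits (rad/s): [2.22, 2.22, 2.57, 3.14, 3.14, 3.14].

### API

Orientations are given as [roll, pitch, yaw] about the fixed x, y, z axes, in that order (R = Rz(yaw) Ry(pitch) Rx(roll)).
In Python, from cell import monitor, imaging, job, find_in, trace gives the robot as it stands. The module is installed in compiled form; this text tells all that it offers.
- The arm moves only by the tool arm_command, never from a script. Its argument "steps" is a list of rows, each a list of 5 numbers: the opening, from 0 (shut) to 1 (fully open), then the shift along the tool's x, y, z in mm, then the turn about the tool's z in degrees. In form: [[gripper, dx, dy, dz, turn], ...]. A call has 1 to 20 rows; each row is the pose to reach, as a shift and turn from the pose commanded when the call began, along the tool's axes at that moment; what a row does not reach only later rows make up. A row lasts 1/8 s, in which the tool goes at most 62.5 mm and 10.7 degrees, less where a joint would pass 70% of its speed; a pose out of reach is approached as far as the arm can. A call with a gripper value outside its range is refused whole. The fingers move at their own pace and stop on an object; "force" is the grip in N (left out, the last holds). Time passes only in rows, so rows that repeat a pose let the fingers close. It gives the time, the measured TCP pose, the force, the opening and the grip force at its end, in the units of the state.
- monitor.read_state(): the state, without advancing time (a new reading comes with each control period).
- imaging.camera(name): name is "scene" or "top"; returns a dict with "img" (420x560x3 uint8, red, green, blue), "mtx" (3x3 intrinsics, pixels), "D" ([k1, k2, p1, p2, k3] as OpenCV has them; the pictures are not rectified), "view" (4x4, takes a point from world to camera coordinates). Camera axes: x right, y down, z forward; pixel columns grow to the right and rows downward; lengths in mm; the calibration is good to about 2 mm. A picture is of the moment at which its call begins. There is no depth.
- job.sign_off(): hands the job in; it is judged then, once.
Trained networks look in a picture, given as the dict that the camera call returned (one of the last four; its "shot" number tells which), for a name from the list of things; names that differ only in an ending like _2 or _b are one class to them, and where a whole thing is asked for, a point or a joint stands for the part that bears it (a point fixed in the world has none). Each returns a list of dicts, best first, with "p" (0 to 1); they miss things now and then, are a little off and sometimes report something else, mostly with a low value. They report only what shows in the picture. A call takes as long as a camera call.
- find_in(picture, target): "rect" ([centre column, centre row, width, height] in pixels, round what is visible of it).
- trace(picture, target): "region" (420x560 bool, what is visible of it) and "rect" ([centre column, centre row, width, height] in pixels, round what is visible of it).
The state is a dict: "clock": time; "joints": joint angles; "qd": joint speeds; "effort": joint torques, N m; "eef_pos": TCP position; "eef_rot": TCP orientation; "wrist_force": force on the tool from outside, world axes, zero at the start; "moment": the same for the moment, N m; "finger_gap": finger opening in mm; "finger_force": force on a finger pad.
Only numpy, scipy, OpenCV 4.12 (cv2) and the standard library are available. Lean on these libraries where they do the work, as an engineer would, in place of code of your own. Each camera call takes 0.05 s, during which the arm holds its last target. There are 200 camera calls.

### The job

The little shelf for the packing scale leans. Take the red knob on the end of the yellow spirit level, press it right down so that the level is pushed against the shelf and the foot unlocks, and turn it clockwise (seen from above) until the bubble rests between the two black lines. Finish while still holding the knob pressed down, bubble centred, so that I can tighten the lock nut; leave the other things on the bench where they are.

Things in the scene. Friction and masses are not known exactly. Their poses are not given: they have to be found in the camera images.
- stand: Fixed shelf unit, 100x250 mm (own x, y), dark steel base; origin: centre of its underside on the bench. A light wooden shelf board (top about 90 mm up) is hinged at the stand's -y end and carried by a screw foot at its +y end, which starts low by 0.7 to 1.9 degrees about the stand's x. A yellow spirit level lies along y on two springs above the board.
- knob: Red knob on a round black housing (62 mm across) at the level's +y end (stand frame x 0, y 90 mm). Origin: on its axis, underside of its flange, about 129 to 134 mm above the bench at the start. Flange 54 mm across, 6 thick; on it a grip bar 16 mm wide (knob's x), 46 long (its y), 6 to 36 mm above the origin. Starts with the stand's axes; turns about its z, upright within 2 degrees.
- knob_grip (a point): Centre of the knob's grip bar, 21 mm above the knob's origin; axes as the knob's. Clockwise from above (negative yaw) raises the shelf's +y end (4.9 mm per radian at the knob) and moves the bubble about 15 mm per radian toward +y; 0.45 to 1.4 rad are needed, the range is 1.6. Turning takes 0.1 to 0.3 N m; the knob stays where it is turned to.
- level (a joint): How far knob and level are pressed down toward the shelf board, m: 0 up, 0.008 fully down. Springs resist with about 3.5 N at first and 6 N fully down, then comes a firm stop; let go, it rises again. Inner teeth keep the knob from turning (4 degrees of play) unless it is pressed at least 5 mm.
- bubble (a joint): Place of the bubble along the vial, m: 0 centred, positive toward the knob (stand's +y). Starts at -0.020 to -0.007. The pale bubble, 16 mm long, is centred when it lies between the two black lines (22 mm apart), touching neither. It follows the tilt sluggishly: wait about 1 s after a turn before judging it.
- vial (a point): Centre of the green vial (62 mm long, 17 across), midway between the two black lines, on top of the yellow level, 125 mm from the knob's axis toward the stand's -y, about 134 mm above the bench.
- small_carton: Bystander, to be left alone: small brown printed carton, 70x100x60 mm; origin: centre of its underside.
- pine_block: Bystander, to be left alone: plain pine wood block, 45x90x36 mm; origin: centre of its underside.
- stapler: Bystander, to be left alone: blue and black stapler, 34x140x36 mm; origin: centre of its underside.
- glue_b: Bystander, to be left alone: white glue bottle with blue tip, 46 mm wide, 130 mm tall; origin: centre of its underside.

How it is judged (in metres and radians):
On the way, in this order (a step that is already met when the one before it is completed fails the run):
1. the knob is pressed right down by the fingers (value of joint level above 0.006 m and contact force between the fingers and knob above 1 N), for 0.2 s.
2. the bubble has come between the lines while the fingers keep the knob down (all of step 1 and value of joint bubble between -0.003 and 0.003 m), for 0.3 s.
At the end, for the whole second after the job is handed in: The fingers still hold the knob (contact over 1 N) pressed down by more than 6 of its 8 mm, and the bubble stays within 3 mm of the vial's centre (all of step 2); the arm keeps its last pose, push and grip.
It fails at once if one of the bystanders is moved more than 3 cm (distance of any of small_carton, pine_block, stapler, glue_b from where it was at the start of the episode above 0.03 m).
It also fails if it takes over 40 s, if anything falls off the work surface, if the arm or the gripper's body presses on something with over 40 N, if the wrist force passes 120 N, or if a joint passes its speed limit or range.

## Working session

There is one attempt and no reset: what is moved stays moved. The work goes in short steps, Python scripts to look and compute and a tool call to move; the robot and the scene stay as the last step left them, time stands still between calls to the robot, and variables do not carry over. Pictures are saved under pics/ and viewed, at most 10 in all, crops included, and the job is handed in when it is done.

Besides the shell and the picture viewer there is one more tool, called after "Request:" as name(argument=value, ...), one argument or row to a line, values as JSON. arm_command: Moves the arm, as the interface text tells. Its arguments: {"type":"object","properties":{"steps":{"type":"array","items":{"type":"array","items":{"type":"number"}}},"force":{"type":"number"}},"required":["steps"]}

```bash
mkdir -p pics
cat > h.py <<'E'
import numpy as np, cv2
from cell import monitor, imaging, job, find_in, trace
def ray(c,px):
    u=cv2.undistortPoints(np.array([[px]],float),c["mtx"],np.array(c["D"],float))[0,0]
    V=np.array(c["view"]);R,t=V[:3,:3],V[:3,3]
    return -R.T@t, R.T@np.array([u[0],u[1],1])
def at_z(c,px,z):
    o,d=ray(c,px); return o+d*(z-o[2])/d[2]
def proj(c,P):
    V=np.array(c["view"]); r=cv2.Rodrigues(V[:3,:3])[0]
    return cv2.projectPoints(np.array(P,float).reshape(-1,1,3),r,V[:3,3],c["mtx"],np.array(c["D"],float))[0][:,0]
E
python3 - <<'E'
from h import *
s=monitor.read_state();print({k:np.round(v,3) for k,v in s.items()})
ims=[]
for n in("top","scene"):
    c=imaging.camera(n);ims.append(c["img"])
    cv2.imwrite(f"pics/{n}0.png",c["img"][:,:,::-1])
    print(n,np.round(ray(c,(280,210))[0]))
    for t,z in(("knob",150),("vial",134),("stand",0),("small_carton",60),("pine_block",36),("stapler",36),("glue_b",100)):
        for r in find_in(c,t)[:2]: print(t,round(r["p"],2),np.round(r["rect"]),np.round(at_z(c,r["rect"][:2],z)))
E
```

```text
{'clock': np.float64(0.0), 'joints': array([ 1.174,  0.3  ,  1.522,  0.   ,  1.321, -0.067]), 'qd': array([-0.001, -0.002, -0.001,  0.   , -0.001,  0.001]), 'effort': array([-1.0000e-03, -5.3181e+01, -3.5273e+01,  7.1000e-02,  2.4000e-02,
       -0.0000e+00]), 'eef_pos': array([178.012, 520.119, 223.872]), 'eef_rot': array([-3.14 , -0.   ,  2.812]), 'wrist_force': array([ 0.814, -0.806,  0.01 ]), 'moment': array([-0.059,  0.014,  0.003]), 'finger_force': np.float64(0.0), 'finger_gap': np.float64(93.928)}
top [-518. -114. 1779.]
knob 0.51 [246. 182.  13.  11.] [479. 155. 150.]
vial 0.55 [228. 191.  58.  18.] [439. 220. 134.]
stand 0.66 [227. 195.  64.  35.] [497. 246.   0.]
small_carton 0.95 [396. 212.  26.  22.] [ 497. -430.   60.]
pine_block 0.81 [377. 231.  25.  17.] [ 414. -365.   36.]
stapler 0.73 [357. 252.  36.  13.] [ 314. -298.   36.]
glue_b 0.53 [168. 171.  13.  20.] [512. 481. 100.]
scene [-669. -757. 1014.]
knob 0.74 [244. 184.  17.  16.] [461. 136. 150.]
vial 0.84 [220. 187.  63.  22.] [424. 206. 134.]
stand 0.77 [218. 199.  66.  54.] [521. 308.   0.]
small_carton 0.66 [411. 264.  44.  35.] [ 486. -443.   60.]
pine_block 0.97 [378. 276.  30.  18.] [ 411. -377.   36.]
stapler 0.57 [344. 288.  47.  18.] [ 315. -314.   36.]
glue_b 0.46 [183. 167.   9.  33.] [506. 448. 100.]
```

View pics/top0.png

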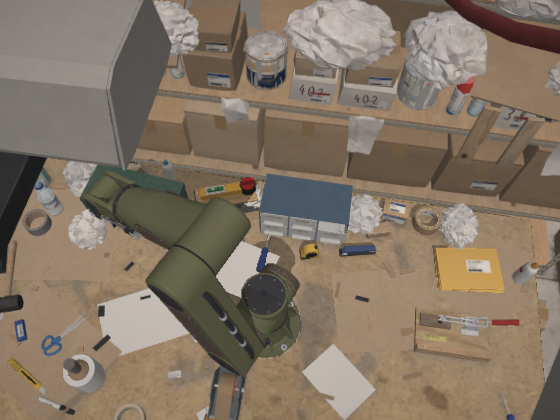

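View pics/scene0.png

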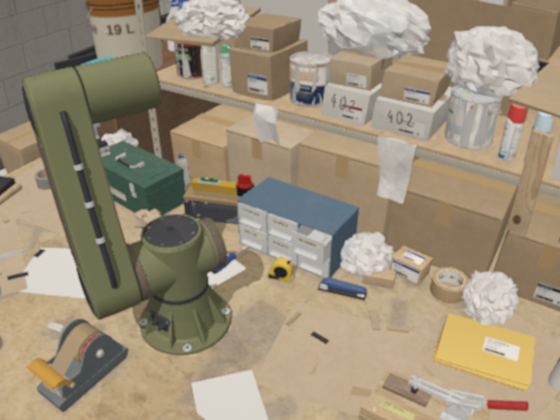

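The top picture shows the red knob at about (247,184), with the yellow level running left from it. The blue drawer cabinet is just to its right, starting at column 262, and there are shelves behind. The scene picture has the knob at (244,184) and the level at (215,186). Next I'll triangulate and look closer.

```bash
cat >> h.py <<'E'
def tri(obs):
    A=np.zeros((3,3));b=np.zeros(3)
    for c,px in obs:
        o,d=ray(c,px);d/=np.linalg.norm(d);M=np.eye(3)-np.outer(d,d);A+=M;b+=M@o
    p=np.linalg.solve(A,b); return p,[np.round(proj(c,[p])[0]-px,1) for c,px in obs]
def cen(c,hsvlo,hsvhi,box):
    h=cv2.cvtColor(c["img"],cv2.COLOR_RGB2HSV); x0,y0,x1,y1=box
    m=cv2.inRange(h[y0:y1,x0:x1],hsvlo,hsvhi); ys,xs=np.nonzero(m)
    return m,np.c_[xs+x0,ys+y0]
E
python3 - <<'E'
from h import *
cs={n:imaging.camera(n) for n in("top","scene")}
obs=[];v=[]
for n,c in cs.items():
    box=(235,172,262,200)
    h=cv2.cvtColor(c["img"],cv2.COLOR_RGB2HSV)
    r=((h[...,0]<8)|(h[...,0]>172))&(h[...,1]>150)
    ys,xs=np.nonzero(r[box[1]:box[3],box[0]:box[2]]);xs+=box[0];ys+=box[1]
    print(n,len(xs),xs.min(),xs.max(),ys.min(),ys.max(),xs.mean(),ys.mean());obs.append((c,(xs.mean(),ys.mean())))
    g=(h[...,0]>35)&(h[...,0]<75)&(h[...,1]>110)&(h[...,2]>60)
    ys,xs=np.nonzero(g[175:200,190:240]);print("green",len(xs),xs.mean()+190,ys.mean()+175,xs.min()+190,xs.max()+190)
    for t in("knob","vial","stand"): print(t,[(round(q["p"],2),np.round(q["rect"],1)) for q in trace(c,t)[:2]])
    v.append((c,(xs.mean()+190,ys.mean()+175)))
P,e=tri(obs);print("knob",P,e);Q,e=tri(v);print("vial",Q,e,np.linalg.norm(P[:2]-Q[:2]))
a=[cv2.resize(c["img"][150:225,165:275],None,fx=5,fy=5,interpolation=cv2.INTER_CUBIC) for c in cs.values()]
cv2.imwrite("pics/z1.png",np.hstack(a)[:,:,::-1][:, :1100]) if 0 else cv2.imwrite("pics/z1.png",cv2.resize(np.vstack(a),(550,750))[:600,:,::-1])
E
```

```text
top 141 241 254 177 189 247.12056737588654 183.07801418439718
green 33 215.54545454545456 189.03030303030303 208 222
knob [(0.5, array([249.2, 183.7,  18.3,  12.8])), (0.28, array([170.3, 169.7,  15.3,  19.6]))]
vial [(0.73, array([227.6, 190.1,  57.1,  17.3]))]
stand [(0.73, array([225.8, 195.2,  67. ,  32.5]))]
scene 179 237 252 175 188 244.268156424581 181.7877094972067
green 17 209.41176470588235 179.41176470588235 202 216
knob [(0.48, array([243.1, 184.2,  18.1,  15.3]))]
vial [(0.94, array([218.9, 187.4,  59.2,  21.4]))]
stand [(0.58, array([218.9, 199.4,  68.4,  47.3]))]
knob [483.11155719 152.0015153  141.40177508] [array([ 0.3, -0.3]), array([-0.5,  0.3])]
vial [440.83149779 266.92836037 134.92470817] [array([ 0.3, -0.3]), array([-0.4,  0.2])] 122.45727067532437
```

View pics/z1.png

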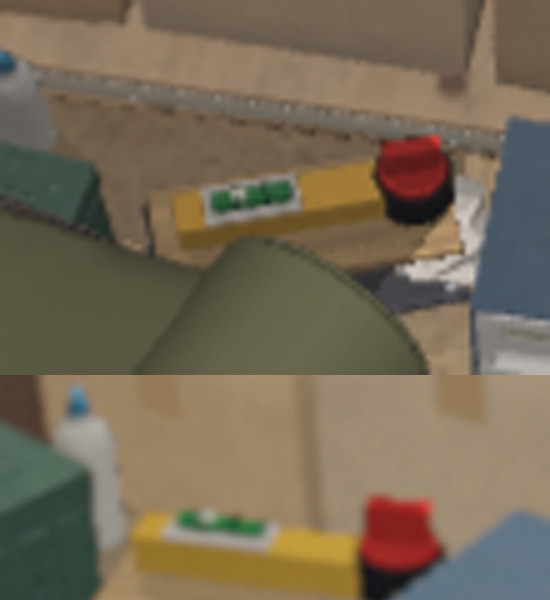

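Run:
```python
from h import *
cs={n:imaging.camera(n) for n in("top","scene")}
for n,a,b in(("cabFL",(262,207),(240,205)),("cabBL",(264,179),(273,184)),("cabFR",(347,216),(330,240)),("cabBR",(352,184),(357,209)),("shelf1",(236,97),(264,105)),("shelf2",(365,117),(396,140))):
    P,e=tri([(cs["top"],a),(cs["scene"],b)]);print(n,np.round(P),e)
```

```text
cabFL [384.  84. 135.] [array([-1.5,  1.6]), array([ 2.3, -1.2])]
cabBL [536.  87. 122.] [array([ 2.7, -2.5]), array([-3.9,  1.8])]
cabFR [ 402. -230.  119.] [array([-2.4,  2.3]), array([ 3.8, -2. ])]
cabBR [ 534. -240.  151.] [array([-0.7,  0.6]), array([ 1. , -0.5])]
shelf1 [751. 246. 303.] [array([-1.3,  1.3]), array([ 1.7, -0.9])]
shelf2 [ 750. -255.  295.] [array([ 0.2, -0.2]), array([-0.3,  0.2])]
```

Request:
arm_command(
  steps=[
    [0.6,-20,-12,0,3],
    [0.6,-60,-37,0,8],
    [0.6,-110,-67,0,14],
    [0.6,-160,-98,0,20],
    [0.6,-210,-128,0,26],
    [0.6,-260,-159,0,32],
    [0.6,-310,-190,0,38],
    [0.6,-360,-220,0,45],
    [0.6,-395,-242,0,49],
    [0.6,-408,-249,0,51],
    [0.6,-408,-249,0,51],
    [0.6,-408,-249,0,51],
  ],
  force=20,
)

```text
clock: 2.8
eef_pos: [482.8, 153.7, 224.5]
eef_rot: [-3.142, -0.0, 1.924]
wrist_force: [-0.5, -0.6, -0.9]
finger_gap: 56.3
finger_force: 0.0
```

Run:
```python
from h import *
s=monitor.read_state();print({k:np.round(s[k],3) for k in("joints","eef_pos","eef_rot","finger_gap","wrist_force")})
cs={n:imaging.camera(n) for n in("top","scene")}
for n,c in cs.items():
    p=np.array(s["eef_pos"]);print(n,"tip px",proj(c,[p-[0,0,19]]), "knob px",proj(c,[[483,152,141]]))
    for t in("knob","vial"): print(t,[(round(q["p"],2),np.round(q["rect"],1)) for q in find_in(c,t)[:2]])
a=[cv2.resize(c["img"][140:215,170:285],None,fx=4,fy=4,interpolation=cv2.INTER_CUBIC) for c in cs.values()]
cv2.imwrite("pics/z2.png",np.vstack(a)[:,:,::-1])
```

```text
{'joints': array([ 0.236,  0.203,  1.642,  0.   ,  1.297, -0.117]), 'eef_pos': array([482.842, 153.688, 224.463]), 'eef_rot': array([-3.142, -0.   ,  1.924]), 'finger_gap': np.float64(56.299), 'wrist_force': array([-0.476, -0.621, -0.857])}
top tip px [[246.24415933 173.51519234]] knob px [[247.46435122 182.80939422]]
knob []
vial [(0.7, array([213.2, 191.4,  21.9,  13.6]))]
scene tip px [[242.46811555 164.93427133]] knob px [[243.74615378 182.16105252]]
knob [(0.56, array([243.6, 184.1,  18.5,  16.4]))]
vial [(0.61, array([220.1, 187.2,  56.7,  19.2]))]
```

View pics/z2.png

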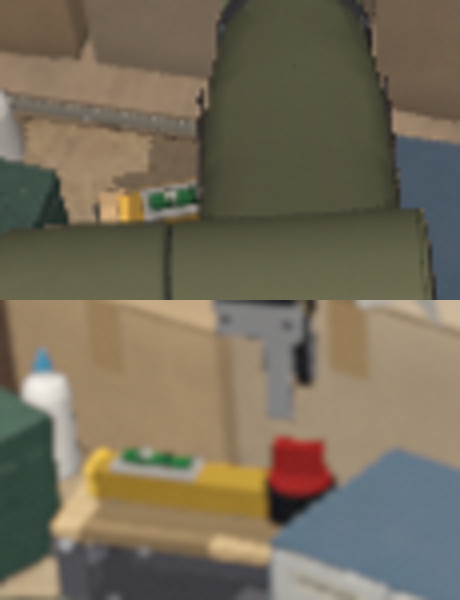

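The scene picture shows the open fingers (about (242,163) in the image) straight above the red knob at (243,184) and aligned with the bar. Next I descend and grip.

Request:
arm_command(
  steps=[
    [0.6,0,1,10,0],
    [0.6,-1,1,25,0],
    [0.6,-1,1,40,0],
    [0.6,-1,1,52,0],
    [0.6,-1,1,60,0],
    [0.6,-1,1,62,0],
    [0.6,-1,1,62,0],
    [0,-1,1,62,0],
    [0,-1,1,62,0],
    [0,-1,1,62,0],
    [0,-1,1,62,0],
    [0,-1,1,62,0],
    [0,-1,1,62,0],
  ],
  force=30,
)

```text
clock: 4.72
eef_pos: [484.9, 152.1, 162.5]
eef_rot: [3.141, 0.0, 1.922]
wrist_force: [1.1, 0.7, -0.1]
finger_gap: 15.6
finger_force: 30.0
```

```bash
cat > look.py <<'E'
from h import *
import sys
s=monitor.read_state();print({k:np.round(s[k],3) for k in("clock","joints","eef_pos","eef_rot","finger_gap","finger_force","wrist_force","moment")})
cs={n:imaging.camera(n) for n in("top","scene")}
a=[cv2.resize(c["img"][170:210,190:265],None,fx=7,fy=7,interpolation=cv2.INTER_CUBIC) for c in cs.values()]
cv2.imwrite(f"pics/{sys.argv[1]}.png",np.vstack(a)[:,:,::-1])
E
python3 look.py g1
```

```text
{'clock': np.float64(4.725), 'joints': array([ 0.232,  0.269,  1.712, -0.   ,  1.16 , -0.119]), 'eef_pos': array([484.855, 152.061, 162.507]), 'eef_rot': array([3.141, 0.   , 1.922]), 'finger_gap': np.float64(15.637), 'finger_force': np.float64(29.957), 'wrist_force': array([ 1.113,  0.674, -0.061]), 'moment': array([-0.02 , -0.155,  0.109])}
```

View pics/g1.png

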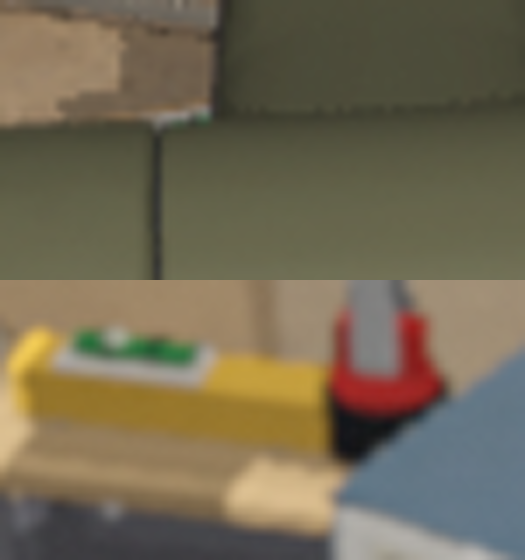

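The fingers hold the bar (gap 15.6 mm). The top view is now blocked by the arm. In the scene view the pale bubble is near the left end of the vial, at about (207,178), and I can see only faint dark line marks. Now I press.

Request:
arm_command(
  steps=[
    [0,0,0,2,0],
    [0,0,0,4,0],
    [0,0,0,6,0],
    [0,0,0,7.5,0],
    [0,0,0,8.5,0],
    [0,0,0,9,0],
    [0,0,0,9,0],
    [0,0,0,9,0],
    [0,0,0,9,0],
  ],
  force=40,
)

```text
clock: 5.95
eef_pos: [485.1, 152.2, 154.1]
eef_rot: [3.14, 0.0, 1.922]
wrist_force: [-0.6, 0.8, 10.5]
finger_gap: 16.0
finger_force: 40.0
```

```bash
python3 look.py g2
python3 - <<'E'
from h import *
# vial profile along its axis in the scene view
c=imaging.camera("scene")
d=np.array([-42,115,0])/122.4
P0=np.array([484.,152,0])+125*d
for z in (138,): print(np.round(proj(c,[P0+d*t+[0,0,z-6] for t in(-31,-11,0,11,31)]),1).tolist())
np.set_printoptions(linewidth=200)
print(c["img"][174:184,198:222].astype(int).mean(2).round().astype(int))
print(c["img"][174:184,198:222,0])
E
```

```text
{'clock': np.float64(5.95), 'joints': array([ 0.232,  0.279,  1.721,  0.   ,  1.141, -0.119]), 'eef_pos': array([485.141, 152.201, 154.123]), 'eef_rot': array([3.14 , 0.   , 1.922]), 'finger_gap': np.float64(16.013), 'finger_force': np.float64(39.96), 'wrist_force': array([-0.636,  0.847, 10.549]), 'moment': array([0.102, 0.187, 0.1  ])}
[[217.2, 181.2], [211.6, 180.5], [208.6, 180.1], [205.5, 179.8], [200.0, 179.1]]
[[129 129 128 130 128 128 130 130 130 131 132 134 134 133 134 135 134 134 134 134 133 133 132 132]
 [128 130 131 130 130 129 128 129 131 131 132 132 132 133 133 134 133 134 134 133 133 131 131 131]
 [130 129 130 130 130 129 128 128 129 130 131 133 133 133 132 133 134 134 133 133 132 131 130 132]
 [128 128 129 129 129 128 127 127 130 130 131 131 133 133 133 132 134 132 133 132 131 130 131 131]
 [129 129 128 123 120 118 122 131 139 139 132 130 131 131 132 132 133 134 132 132 131 131 129 131]
 [133 132 124 110  99  97 113 140 159 153 134 123 121 120 120 125 131 133 132 131 130 130 130 130]
 [138 137 123  96  78  82 106 141 160 152 124 103  97  91  93 106 120 124 124 122 128
[... 602 characters left out ...]
7 158]
 [154 154 155 155 155 154 153 153 155 156 158 158 159 159 159 159 160 159 159 158 157 156 157 157]
 [155 155 152 144 140 139 142 150 157 159 157 157 157 158 158 159 160 160 159 158 157 157 156 157]
 [168 162 144 116  98  97 117 148 167 163 149 141 141 143 144 150 157 159 158 157 156 156 156 157]
 [183 170 138  88  54  60  99 143 163 154 122  99  96  96 102 120 138 143 143 142 148 154 156 156]
 [185 169 132  83  52  51  71 104 120 110  77  54  49  47  53  73  91  97  95 105 133 155 161 159]
 [182 170 145 117  98  88  79  78  80  76  65  61  55  49  46  47  51  50  55  87 135 165 172 171]
 [175 170 164 156 148 141 131 125 123 123 120 115 106  97  85  79  73  68  73 104 146 172 181 184]]
```

The knob is at the firm stop (10.5 N). The bubble sits at about column 206 and the vial centre at about 209, roughly 3.6 mm/px, so it needs about 40°. I'll turn 30° first.

Request:
arm_command(
  steps=[
    [0,0,0,0.3,4],
    [0,0,0,0.3,8],
    [0,0,0,0.3,12],
    [0,0,0,0.3,16],
    [0,0,0,0.3,20],
    [0,0,0,0.3,24],
    [0,0,0,0.3,28],
    [0,0,0,0.3,30],
    [0,0,0,0.3,30],
    [0,0,0,0.3,30],
    [0,0,0,0.3,30],
    [0,0,0,0.3,30],
    [0,0,0,0.3,30],
    [0,0,0,0.3,30],
    [0,0,0,0.3,30],
    [0,0,0,0.3,30],
    [0,0,0,0.3,30],
  ],
)

```text
clock: 8.22
eef_pos: [486.0, 153.0, 156.1]
eef_rot: [3.137, -0.003, 1.399]
wrist_force: [-4.8, 4.3, 30.1]
finger_gap: 15.5
finger_force: 40.1
```

```bash
cat > bub.py <<'E'
from h import *
np.set_printoptions(linewidth=220)
s=monitor.read_state();print({k:np.round(s[k],3) for k in("joints","moment")})
c=[imaging.camera("scene") for _ in range(6)]
m=np.mean([x["img"] for x in c],0)
print(m[175:184,198:222,0].round().astype(int));print(m[175:184,198:222].sum(2).round().astype(int)//3)
z=cv2.resize(m[168:192,192:226].astype(np.uint8),None,fx=20,fy=20,interpolation=cv2.INTER_LANCZOS4)
import sys;cv2.imwrite(f"pics/{sys.argv[1]}.png",z[:,:,::-1])
E
python3 bub.py b1
```

```text
{'joints': array([2.330e-01, 2.770e-01, 1.718e+00, 1.000e-03, 1.141e+00, 4.040e-01]), 'moment': array([0.51 , 1.167, 0.301])}
[[155 156 156 156 155 155 154 155 156 157 158 159 160 160 160 160 160 160 160 160 160 158 158 158]
 [154 155 156 156 156 155 155 155 156 156 157 158 159 159 159 160 160 160 159 159 158 157 157 157]
 [153 155 155 155 155 155 154 153 154 155 157 158 159 159 159 160 160 159 158 158 157 156 156 157]
 [155 154 150 143 141 140 139 138 143 152 156 155 156 158 158 159 159 159 158 158 157 156 156 157]
 [165 155 134 108  96  94  92 100 128 153 159 149 142 143 143 143 143 144 149 156 158 157 156 156]
 [179 159 118  70  49  47  48  74 124 156 158 134 108  97  96  96  96 102 121 143 156 160 157 155]
 [184 163 119  73  56  53  50  65 101 126 122  94  63  48  47  50  50  57  81 118 152 164 161 157]
 [180 167 143 122 114 106  98  90  88  90  84  71  59  52  52  54  51  49  64 107 149 168 169 168]
 [173 169 163 160 158 153 148 141 133 126 124 121 113 103 100 100  92  84  91 123 156 172 179 185]]
[[129 130 130 129 129 129 128 129 130 130 132 132 133 133 133 133 134 133 134 133 133 132 131 131]
 [128 129 129 129 129 129 128 128 129 130 130 132 132 132 132 133 133 133 133 132 132 131 131 131]
 [127 129 129 128 129 128 127 126 127 129 131 131 132 132 132 133 133 132 132 131 131 130 130 131]
 [127 128 126 123 121 120 117 115 122 132 136 132 130 131 131 132 132 132 132 131 131 130 129 130]
 [130 128 119 106  99  96  90  94 119 145 151 138 126 121 120 120 120 121 125 130 132 132 130 130]
 [137 132 112  87  76  73  69  84 125 154 156 136 110  95  92  94  94  96 108 126 139 143 136 129]
 [148 145 118  88  77  74  69  77 108 130 128 107  82  68  69  75  77  79  92 119 147 156 145 130]
 [159 158 141 125 117 111 102  96  97 101  97  87  76  68  72  78  78  76  85 115 148 160 150 133]
 [160 163 159 156 153 149 144 138 132 127 125 122 114 105 104 107 102  96 102 126 151 158 149 137]]
```

View pics/b1.png

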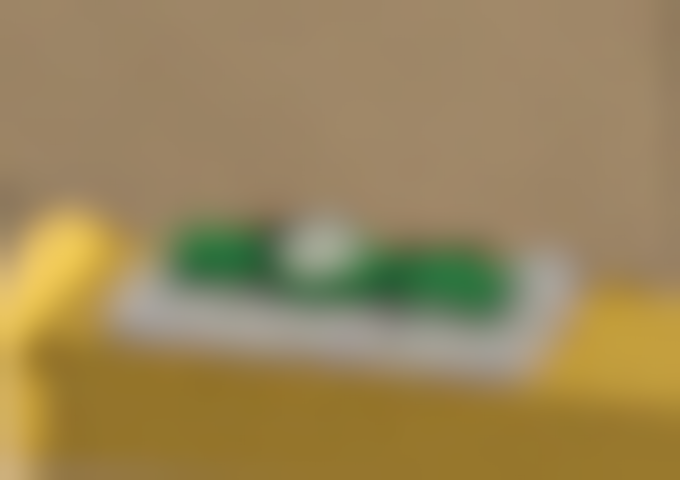

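The bubble centre is at about column 320 in the crop, with the black lines at about 265 and 398 (middle 331). That leaves it 2–3 mm short. The push has grown to 30 N as the shelf rises, so I ease off 2 mm while turning another 9°.

Request:
arm_command(
  steps=[
    [0,0,0,-0.5,2],
    [0,0,0,-1,4],
    [0,0,0,-1.5,7],
    [0,0,0,-2,9],
    [0,0,0,-2,9],
    [0,0,0,-2,9],
    [0,0,0,-2,9],
    [0,0,0,-2,9],
    [0,0,0,-2,9],
    [0,0,0,-2,9],
    [0,0,0,-2,9],
    [0,0,0,-2,9],
    [0,0,0,-2,9],
    [0,0,0,-2,9],
  ],
)

```text
clock: 10.28
eef_pos: [485.5, 152.9, 157.0]
eef_rot: [3.139, -0.003, 1.242]
wrist_force: [-3.8, 5.5, 22.7]
finger_gap: 15.6
finger_force: 40.0
```

```bash
python3 bub.py b2
```

```text
{'joints': array([2.330e-01, 2.750e-01, 1.718e+00, 1.000e-03, 1.145e+00, 5.610e-01]), 'moment': array([0.607, 0.942, 0.233])}
[[155 156 156 156 155 155 155 155 156 157 158 159 160 160 160 160 160 160 160 160 159 158 158 158]
 [154 155 156 156 156 155 155 155 156 156 158 159 159 159 159 160 160 159 159 159 158 157 157 158]
 [153 155 155 155 155 155 154 154 154 155 157 158 159 159 159 160 160 160 159 158 157 156 156 157]
 [155 154 150 143 141 141 139 138 140 146 154 158 159 157 158 159 159 159 158 158 157 156 156 157]
 [166 156 135 108  96  96  93  94 107 134 156 160 152 144 143 144 144 143 143 149 156 158 157 156]
 [180 160 120  71  49  48  45  52  87 133 159 156 129 103  96  96  96  96 103 128 153 164 164 159]
 [184 164 121  74  56  53  50  51  74 110 130 120  86  56  48  50  50  50  65 108 150 172 173 166]
 [182 168 143 122 113 106 101  94  87  90  92  84  69  58  56  54  51  49  63 105 150 173 179 177]
 [174 169 162 159 156 152 150 144 137 131 126 122 116 112 109 100  92  87  96 127 159 177 185 189]]
[[128 130 129 129 128 129 128 129 129 130 131 133 133 133 133 133 134 133 134 133 133 132 131 131]
 [128 129 129 129 129 128 128 129 129 130 131 132 132 132 132 133 133 133 132 133 131 131 130 131]
 [127 128 128 128 129 129 128 127 127 128 130 132 132 132 132 133 133 133 132 132 131 130 130 130]
 [127 128 126 123 121 121 118 116 117 125 133 137 134 130 131 132 132 132 131 131 130 129 129 130]
 [130 128 119 105  99  99  93  89 101 127 148 150 136 123 120 122 122 120 120 124 130 133 132 130]
 [137 133 114  87  75  74  68  68  97 135 157 154 128 101  93  96  96  94  98 115 137 147 144 134]
 [149 146 120  88  77  74  70  69  88 118 134 126  99  74  71  76  77  76  84 112 145 163 157 140]
 [161 159 141 124 117 110 105  98  96 100 103  97  83  74  76  78  77  76  84 113 147 163 158 140]
 [161 163 158 155 152 149 145 141 136 131 128 124 117 113 113 107 102  98 105 128 151 158 150 138]]
```

View pics/b2.png

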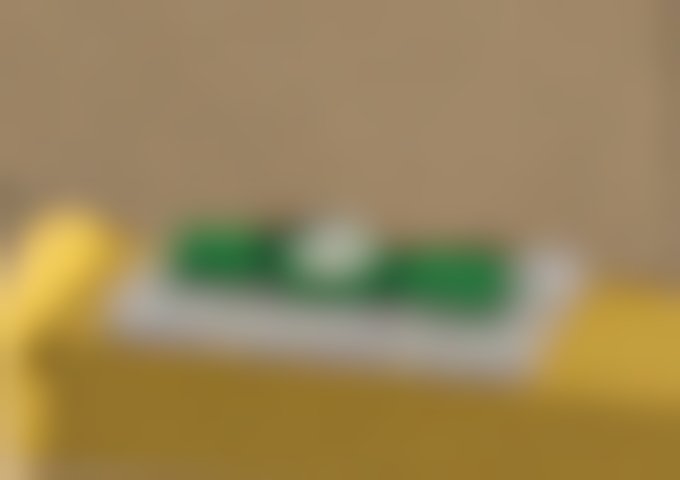

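The bubble is now at about column 333 in the crop. The lines are at about 268 and 393 (middle 331), so it is centred to within about 1 mm with clear gaps on both sides. The push is 23 N, well above the springs' 6 N, and the grip is 40 N. I'm handing it in.

```bash
python3 -c "
from cell import job
print(job.sign_off())"
```

```text
the job is handed in; nothing more can be done
None
```

I handed the job in with the knob still gripped and pressed fully down after a 39° clockwise turn; in the last picture the bubble sat between the two black lines, about 1 mm from centre at most, and I touched none of the other things.

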